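# Cover the specimen dish and hold the loupe in focus over it

### The job

Gently set the blue window lid on the white specimen dish so that it sits level and fully down on the rim, and let it go. Then take the red-handled loupe from its wooden rest and hold it level over the middle of the dish, touching neither lid nor stand, with its lens at the height of the yellow focus collar on the post; finish while still holding it there, steady. Leave the collar, the bottle, the jar and the green slide box where they are.

Things in the scene. Friction and masses are not known exactly. Their poses are not given: they have to be found in the camera images.
- dish_rim (a point): centre of the mouth of the white specimen dish, level with the top of its rim. The dish is round, 40 mm outside diameter (37 mm at the bevelled rim), 26 mm tall, clamped on the black stage plate of the stand; a small mineral grain lies in it. z is up; x points from the dish towards the focus post, 105 mm away and roughly away from the robot
- stand: fixed inspection stand: black plate 175 x 80 x 14 mm on the bench. Origin on the bench directly below the dish centre (the rim is 40 mm above it); the plate reaches 50 mm behind the origin (-x) and 125 mm ahead (+x), 40 mm to either side; two low steel clips, under 8 mm above the plate, stand beside the dish. A steel post, 10 mm diameter, its top 194 mm above the bench, stands at x = 105 mm, y = 0 and carries the yellow collar
- focus_mark (a point): middle of the yellow focus collar, 24 mm diameter and 14 mm tall, on the post. Its height is the focal height (100 to 165 mm above the bench, different each time). The lens is in focus while its middle lies between the collar's lower and upper edges. The collar is held by friction and slides if pushed with more than about 4 N
- lid: loose round lid, 52 mm outside diameter, 18 mm tall: a blue skirt, 3 mm thick and open below (46 mm inside diameter, 14 mm deep), closed on top by a clear flat window 4 mm thick. It starts on the bench, right way up. Origin at the centre of its underside, z up; when seated on the dish the origin is 14 mm below the rim. It can be gripped across its diameter from above. About 40 g
- loupe: hand loupe: dark steel ring, 64 mm outside diameter and 12 mm tall, with a glass lens, and a straight red handle 14 mm wide and 14 mm tall that runs along -x from 48 to 153 mm from the lens centre. Origin on the underside at the lens centre, z up. Undersides of ring and handle are flush. About 90 g, balanced about 70 mm from the lens centre. It starts lying on its rest, underside 20 mm above the bench
- lens (a point): middle of the loupe's lens, 6 mm above the loupe's underside
- loupe_grip (a point): middle of the handle's thickness, 80 mm from the lens centre along -x and 7 mm above the loupe's underside: a good place to grip, near the balance point. Fingers close along y. On the rest this stretch of handle is free below down to a 3 mm base board
- rest: fixed wooden loupe rest, 200 mm long: a base board 3 mm thick and 34 mm wide with two blocks 20 mm tall, one under the ring (44 x 50 mm, 80 mm along +x), one under the handle's end (20 x 34 mm, 60 mm along -x). Origin on the bench below the grip point of the lying loupe. It lies on the left or the right of the stand, the lid on the other side
- bottle: loose amber bottle, 52 mm diameter, 115 mm tall, beyond the work; origin at the centre of its underside; to be left alone
- jar: loose white jar with green cap, 60 mm diameter, 70 mm tall, beyond the work; origin at the centre of its underside; to be left alone
- slide_box: loose closed green slide box, 55 x 95 x 28 mm, beyond the stand, between bottle and jar; origin at the centre of its underside; to be left alone
There are look-alikes about, which are no part of the job. What is shaped like the loupe but orange or purple is not meant. Several things have the shape of the lid; the one meant has the colours described above.

How it is judged:
By the outcome, as a careful person would: the job done as asked, in the order asked, and still so for the second after the job is handed in, while the arm keeps its last pose, push and grip.
It also fails if it takes over 72 s, if anything falls off the work surface, if the arm or the gripper's body presses on something with over 40 N, if the wrist force passes 120 N, or if a joint passes its speed limit or range.

### The arm

A 7-joint arm with a two-finger parallel gripper is mounted at the origin on the work surface. World frame = base frame: x ahead of the robot, y to its left, z up, the work surface at z = 0. Lengths are in m, angles in rad, forces in N, time in s.
With the tool pointing down it reaches from about 0.35 to 0.9 m from the base axis. Payload 8.1 kg.
Tool frame: the origin (TCP) lies at the very end of the fingers, on their centre line; the grasp point (between the pads) lies 19 mm behind it; z points along the fingers, y is the line along which they close (so a half turn about z gives the same grasp; the last joint's range is limited). The gripper opens to 92 mm and grips with 3 to 60 N. Pads are 19 mm wide; open, the fingers measure 130 mm over their backs; the gripper's body (75 mm by 190 mm) begins 47 mm behind the grasp point.
Start: joints at [0.998, 0.434, 0.025, 1.573, -0.012, 1.134, -0.075], TCP at [0.283, -0.557, 0.197] pointing down, gripper open.
Joint ranges: [-2.62, 2.62], [-0.44, 2.09], [-1.27, 1.32], [0.08, 2.57], [-1.32, 4.46], [0.12, 2], [-2.74, 2.74]. Speed limits (rad/s): [2.22, 2.22, 3.01, 3.01, 3.14, 3.14, 3.14].

### API

Orientations are given as a rotation vector (axis times angle).
In Python, from cell import arm gives the robot as it stands.
- The arm moves only by the tool jog_arm, never from a script. Its argument "rows" is a list of rows, each a list of 3 entries, a list of its own where there are three numbers: the shift along the world's x, y, z in cm, then the turn, a rotation vector about the world's x, y, z in degrees, then the opening, from 0 (shut) to 1 (fully open). A call has 1 to 8 rows; each row is the pose to reach, as a shift and turn from the pose commanded when the call began; what a row does not reach only later rows make up. A row lasts 1/8 s, in which the tool goes at most 62.5 mm and 10.7 degrees, less where a joint would pass 70% of its speed; a pose out of reach is approached as far as the arm can. A call with a gripper value outside its range is refused whole. The fingers move at their own pace and stop on an object; "newtons" is the grip in N (left out, the last holds). Time passes only in rows, so rows that repeat a pose let the fingers close. It gives the time, the measured TCP pose, the force, the opening and the grip force at its end, in the units of the state.
- arm.observe(): the state, without advancing time (a new reading comes with each control period).
- arm.get_image(name): name is "scene" or "top" or "wrist"; returns a dict with "img" (480x640x3 uint8, red, green, blue), "depth" (480x640 float32, m along the optical axis (not along the pixel's ray), 0 where there is no reading), "fx", "fy", "cx", "cy" (pixels), "rvec" (rotation vector, rad) and "tvec" (3), from world to camera coordinates, as OpenCV has them; the wrist camera has in their place "mount" (4x4, takes a point from camera to tool coordinates, whose origin is the TCP and whose axes are the flange's). Camera axes: x right, y down, z forward; pixel columns grow to the right and rows downward; lengths in m; the calibration is good to about 2 mm. A picture is of the moment at which its call begins: read the wrist's pose just before it.
- arm.sign_off(): hands the job in; it is judged then, once.
The state is a dict: "clock": time; "joints": joint angles; "dq": joint speeds; "joint_efforts": joint torques, N m; "position": TCP position; "ee_rot": TCP orientation; "force": force on the tool from outside, world axes, zero at the start; "ft_torque": the same for the moment, N m; "width": opening from 0.0 (shut) to 1.0 (fully open); "gripper_force": force on a finger pad.
Only numpy, scipy, OpenCV 4.12 (cv2) and the standard library are available. Lean on these libraries where they do the work, as an engineer would, in place of code of your own. Each camera call takes 0.05 s, during which the arm holds its last target. There are 200 camera calls.

## Working session

There is one attempt and no reset: what is moved stays moved. The work goes in short steps, Python scripts to look and compute and a tool call to move; the robot and the scene stay as the last step left them, time stands still between calls to the robot, and variables do not carry over. Pictures are saved under pics/ and viewed, at most 12 in all, crops included, and the job is handed in when it is done.

Besides the shell and the picture viewer there is one more tool, called after ">>>" as name(argument=value, ...) on one line, values as JSON. jog_arm: Moves the arm, as the interface text tells. Its arguments: {"type":"object","properties":{"rows":{"type":"array","items":{"type":"array"}},"newtons":{"type":"number"}},"required":["rows"]}

```bash
mkdir -p pics; ls; cat > h.py <<'E'
import numpy as np, cv2
from cell import arm
from scipy.spatial.transform import Rotation as R
def grab(n):
    s=arm.observe(); d=arm.get_image(n)
    if 'mount' in d:
        T=np.eye(4);T[:3,:3]=R.from_rotvec(s['ee_rot']).as_matrix();T[:3,3]=s['position']
        d['T']=T@np.asarray(d['mount'])
    else:
        M=np.eye(4);M[:3,:3]=cv2.Rodrigues(np.array(d['rvec'],float))[0];M[:3,3]=np.ravel(d['tvec']);d['T']=np.linalg.inv(M)
    return d
def save(d,n,crop=None,scale=1):
    im=d['img'][:,:,::-1]
    if crop: x0,y0,x1,y1=crop; im=im[y0:y1,x0:x1]
    cv2.imwrite('pics/'+n,cv2.resize(im,None,fx=scale,fy=scale))
def ray(d,u,v,z):
    r=d['T'][:3,:3]@np.array([(u-d['cx'])/d['fx'],(v-d['cy'])/d['fy'],1.]);o=d['T'][:3,3]
    return o+r*(z-o[2])/r[2]
def pts(d):
    v,u=np.mgrid[:480,:640];D=d['depth']
    P=np.stack([(u-d['cx'])/d['fx']*D,(v-d['cy'])/d['fy']*D,D],-1)
    return P@d['T'][:3,:3].T+d['T'][:3,3]
E
python3 - <<'E'
from h import *
s=arm.observe();print(s['clock'],s['position'],s['ee_rot'])
for n in('top','scene'):
    d=grab(n);save(d,n+'0.png');print(n,d['T'][:3,3].round(3),d['T'][:3,2].round(3),d['fx'])
E
```

```text
pics
0.0 [ 0.28264229 -0.55681232  0.19595035] [-3.05388973e+00 -7.30799429e-01  7.92978142e-04]
top [0.32  0.071 1.241] [ 0.207  0.013 -0.978] 503.4521561733312
scene [1.179 0.664 1.004] [-0.495 -0.457 -0.739] 559.3928532674286
```

View pics/top0.png

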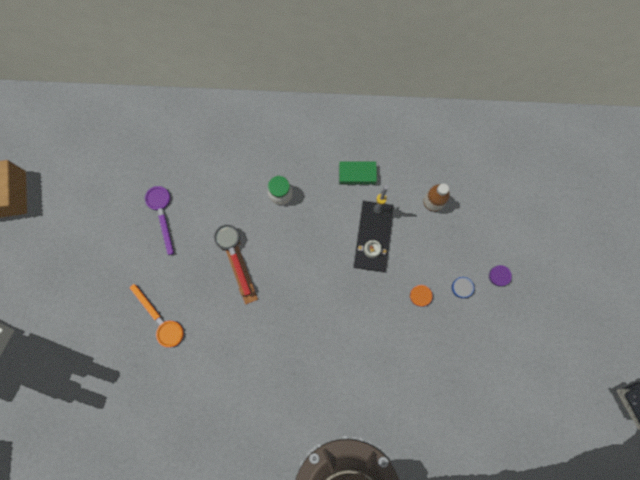

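View pics/scene0.png

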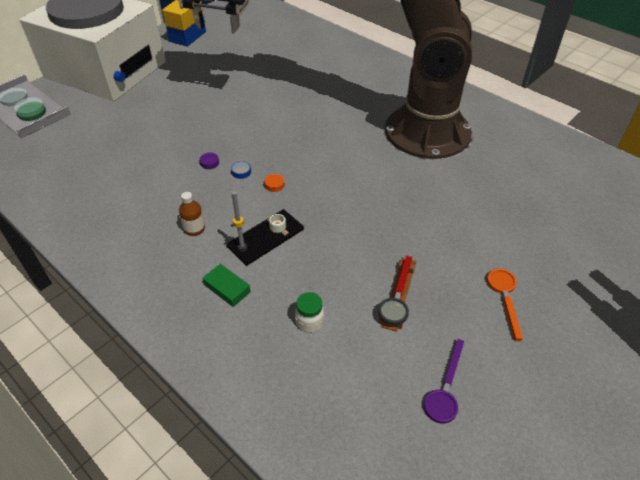

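Top view candidates:
- **Lid:** blue ring with a clear window at (463,288). Look-alikes are orange (421,296) and purple (500,276).
- **Loupe:** red handle with glass lens at (228,237)–(248,297). Look-alikes are orange (170,333) and purple (158,198).
- **Dish and collar:** dish at (373,249), collar at about (382,199).

I choose the blue lid and the red-handled loupe, and check both in one crop.

```bash
python3 - <<'E'
from h import *
d=grab('top')
im=d['img'][:,:,::-1]
cv2.imwrite('pics/crop.png',cv2.resize(im[180:310,200:520],None,fx=2.5,fy=2.5,interpolation=cv2.INTER_CUBIC))
h=cv2.cvtColor(d['img'],cv2.COLOR_RGB2HSV)
def m(lo,hi,box,z,nm):
    k=cv2.inRange(h,np.array(lo),np.array(hi));q=np.zeros_like(k);x0,y0,x1,y1=box;q[y0:y1,x0:x1]=k[y0:y1,x0:x1]
    p=np.argwhere(q)[:,::-1].astype(np.float32)
    (c,sz,a)=cv2.minAreaRect(p);print(nm,len(p),c,sz,a,ray(d,*c,z).round(4));return p
m((100,90,40),(130,255,255),(440,265,485,310),.016,'lid')
p=m((0,150,60),(6,255,255),(215,240,262,305),.034,'handle')
W=np.array([ray(d,*x,.034)[:2] for x in p]);c,sz,a=cv2.minAreaRect(W.astype(np.float32)*1000);print(c,sz,a)
vx=cv2.fitLine(W.astype(np.float32),cv2.DIST_L2,0,.01,.01).ravel();print('dir',vx)
m((20,130,90),(35,255,255),(370,185,395,215),.13,'collar')
p=m((0,0,0),(179,255,45),(345,195,400,280),.014,'plate')
W=np.array([ray(d,*x,.014)[:2] for x in p]);print(cv2.minAreaRect(W.astype(np.float32)*1000))
print('dish',ray(d,373,248.5,.04),'ring',ray(d,227.5,237,.03))
E
```

```text
lid 36 (458.9153137207031, 291.6811828613281) (21.391637802124023, 8.828296661376953) 39.09385681152344 [ 0.4731 -0.2577  0.016 ]
handle 258 (240.35400390625, 274.5985412597656) (41.692649841308594, 6.4076828956604) 70.01689147949219 [0.487  0.2746 0.034 ]
(487.26690673828125, 274.8169250488281) (102.69185638427734, 15.451859474182129) 24.17230224609375
dir [0.910508   0.41349146 0.48720738 0.27474943]
collar 47 (381.0, 199.0) (8.0, 8.0) 90.0 [ 0.6639 -0.0503  0.13  ]
plate 98 (374.4283142089844, 234.1092071533203) (27.983478546142578, 60.523765563964844) 6.709836483001709 [ 0.6076 -0.0487  0.014 ]
((608.6339111328125, -48.292694091796875), (70.64460754394531, 154.7720489501953), 84.63513946533203)
dish [ 0.56546632 -0.04358868  0.04      ] ring [0.57926833 0.31456318 0.03      ]
```

View pics/crop.png

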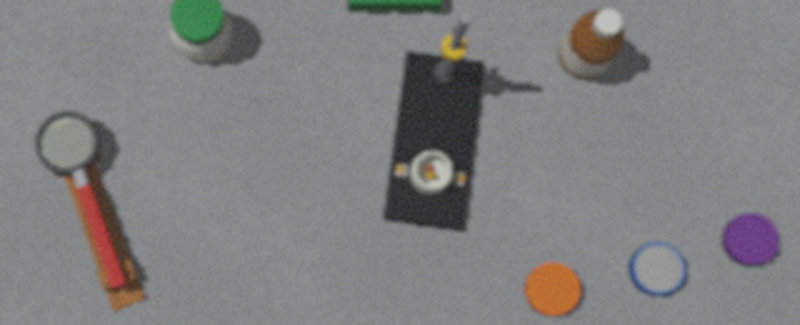

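>>> jog_arm(rows=[[[19.5,29,0],[0,0,-32],0.8],[[19.5,29,0],[0,0,-32],0.8],[[19.5,29,0],[0,0,-32],0.8],[[19.5,29,0],[0,0,-32],0.8],[[19.5,29,0],[0,0,-32],0.8],[[19.5,29,0],[0,0,-32],0.8],[[19.5,29,0],[0,0,-32],0.8],[[19.5,29,0],[0,0,-32],0.8]], newtons=10)

```text
clock: 1.15
position: [0.4774, -0.2679, 0.1965]
ee_rot: [3.138, -0.14, -0.001]
force: [0.3, -0.4, -0.3]
width: 0.799
gripper_force: 0.0
```

```bash
cat >> h.py <<'E'
def blob(d,lo,hi,box=(0,0,640,480)):
    k=cv2.inRange(cv2.cvtColor(d['img'],cv2.COLOR_RGB2HSV),np.array(lo),np.array(hi));q=np.zeros_like(k);x0,y0,x1,y1=box;q[y0:y1,x0:x1]=k[y0:y1,x0:x1]
    n,l,s,c=cv2.connectedComponentsWithStats(q);i=1+np.argmax(s[1:,4]);return (l==i),s[i]
def circ(W):
    A=np.c_[2*W,np.ones(len(W))];x=np.linalg.lstsq(A,(W**2).sum(1),rcond=None)[0];return x[:2],np.sqrt(x[2]+x[:2]@x[:2])
E
python3 - <<'E'
from h import *
d=grab('top');print('lid top est',ray(d,463.2,287.2,.018))
s=arm.observe();print(s['position'],s['ee_rot'])
d=grab('wrist');save(d,'w1.png');np.savez('w1.npz',**d)
m,st=blob(d,(95,80,40),(130,255,255));print(st,d['T'][:3,3],d['T'][:3,2])
P=pts(d);W=P[m&(d['depth']>0)];print(len(W),np.percentile(W[:,2],[5,50,95]))
c=cv2.findContours(m.astype(np.uint8),0,1)[0];c=max(c,key=len)[:,0];W=np.array([ray(d,*x,.017)[:2] for x in c]);print(circ(W),cv2.minEnclosingCircle(W.astype(np.float32)*1000))
E
```

```text
lid top est [ 0.48435113 -0.26765325  0.018     ]
[ 0.47703651 -0.26850593  0.19656561] [ 3.13784917e+00 -1.42055613e-01 -1.18455989e-03]
[291 170  60  60 475] [ 0.5489065  -0.2756255   0.38445074] [-0.2655372   0.0235691  -0.96381248]
472 [0.00521041 0.01774785 0.01912149]
(array([ 0.48920209, -0.26590797]), np.float64(0.025513710455707606)) ((489.3195495605469, -265.9537048339844), 26.225671768188477)
```

View pics/w1.png

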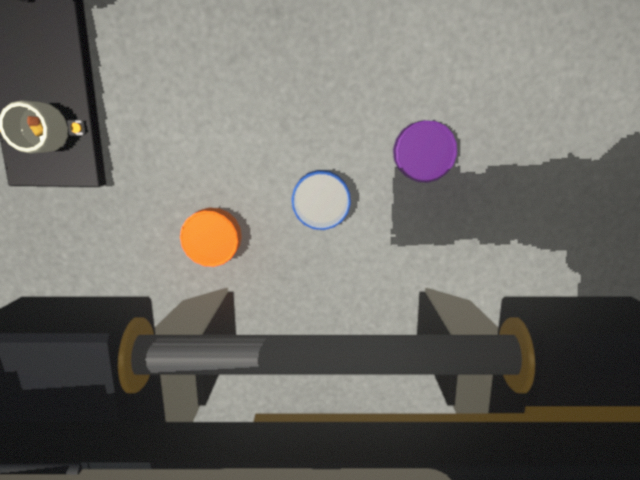

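The wrist view shows the blue lid at (321,200), clear of the orange one (210,238) and the purple one (426,151). Going above it for a closer look.

>>> jog_arm(rows=[[[1.2,0.2,-4],[0,0,0],0.8],[[1.2,0.2,-9],[0,0,0],0.8],[[1.2,0.2,-11],[0,0,0],0.8],[[1.2,0.2,-11],[0,0,0],0.8]])

```text
clock: 1.75
position: [0.488, -0.266, 0.0853]
ee_rot: [-3.138, 0.143, 0.005]
force: [-0.1, 0.6, -0.2]
width: 0.802
gripper_force: 0.0
```

```bash
python3 - <<'E'
from h import *
s=arm.observe();print(s['position'],s['ee_rot'])
d=grab('wrist')
m,st=blob(d,(95,80,40),(130,255,255));print(st,m.sum())
c=cv2.findContours(m.astype(np.uint8),0,1)[0];c=max(c,key=len)[:,0]
P=pts(d)[m];print(np.percentile(P[:,2],[5,50,95]))
W=np.array([ray(d,*x,.017)[:2] for x in c]);print(circ(W),cv2.minEnclosingCircle(W.astype(np.float32)*1000))
# dish from first wrist view + top
d=np.load('w1.npz');d={k:d[k] for k in d}
P=pts(d);hsv=cv2.cvtColor(d['img'],cv2.COLOR_RGB2HSV)
E
```

```text
[ 0.4880048  -0.26604719  0.08527665] [-3.13753193  0.1427494   0.00546525]
[283 203  83  82 858] 858
[0.00467494 0.01737341 0.01885793]
(array([ 0.48927934, -0.26581712]), np.float64(0.025019623755422892)) ((490.1658020019531, -265.18634033203125), 26.898277282714844)
```

>>> jog_arm(rows=[[[0.1,0,-4],[0,0,0],0.8],[[0.1,0,-7],[0,0,0],0.8],[[0.1,0,-8],[0,0,0],0.8],[[0.1,0,-8],[0,0,0],0.8],[[0.1,0,-8],[0,0,0],0.5],[[0.1,0,-8],[0,0,0],0.5],[[0.1,0,-8],[0,0,0],0.5],[[0.1,0,-8],[0,0,0],0.5]], newtons=12)

```text
clock: 2.8
position: [0.4911, -0.2654, 0.007]
ee_rot: [3.138, -0.139, 0.001]
force: [1.4, 0.3, 0.2]
width: 0.501
gripper_force: 0.0
```

>>> jog_arm(rows=[[[0,0,0],[0,0,0],0.4],[[0,0,0],[0,0,0],0.4],[[0,0,0],[0,0,0],0.4]])

```text
clock: 3.18
position: [0.4909, -0.2653, 0.0067]
ee_rot: [3.138, -0.139, -0.0]
force: [0.9, 0.2, 1.3]
width: 0.399
gripper_force: 0.0
```

```bash
python3 - <<'E'
from h import *
d=grab('wrist');save(d,'w2.png',(160,120,560,420),2)
d=grab('scene');im=d['img'][100:240,160:320,::-1];cv2.imwrite('pics/s2.png',cv2.resize(im,None,fx=4,fy=4))
a=cv2.imread('pics/w2.png');b=cv2.imread('pics/s2.png');b=cv2.resize(b,(a.shape[1]//2,a.shape[0]//2));a=cv2.resize(a,(a.shape[1]//2,a.shape[0]//2));cv2.imwrite('pics/ab.png',np.hstack([a,b]))
E
```

```text
(no output)
```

View pics/ab.png

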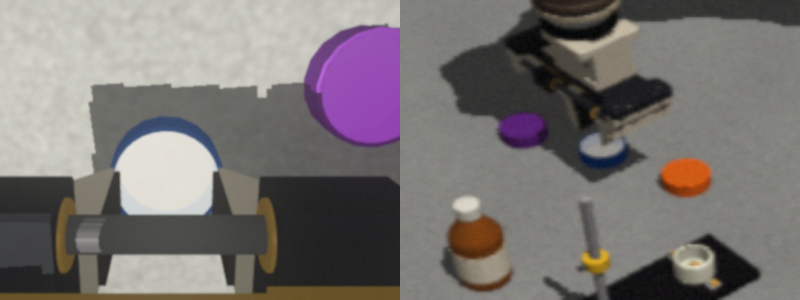

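The wrist crop shows the fingers on the near part of the lid, with the lid's centre lying ahead of them in +x. The grasp missed, so I open, rise and measure again.

>>> jog_arm(rows=[[[0,0,0],[0,0,0],0.8],[[0,0,0],[0,0,0],0.8],[[0,0,0],[0,0,0],0.8],[[0,0,0],[0,0,0],0.8],[[0,0,3],[0,0,0],0.8],[[0,0,6],[0,0,0],0.8],[[0,0,6],[0,0,0],0.8]])

```text
clock: 4.15
position: [0.4925, -0.2661, 0.0689]
ee_rot: [3.137, -0.14, 0.006]
force: [0.2, 0.7, -0.4]
width: 0.802
gripper_force: 0.0
```

```bash
python3 - <<'E'
from h import *
s=arm.observe();print(s['position'],s['ee_rot'],s['width'])
d=grab('wrist');print(np.round(d['mount'],3));print(d['T'][:3,3])
m,st=blob(d,(95,80,40),(130,255,255));print(st,m.sum())
c=cv2.findContours(m.astype(np.uint8),0,1)[0];c=max(c,key=len)[:,0]
W=np.array([ray(d,*x,.017)[:2] for x in c]);print(circ(W),cv2.minEnclosingCircle(W.astype(np.float32)*1000))
save(d,'w3.png')
# finger tip pixels by projecting TCP and tips
T=np.linalg.inv(d['T'])
for o in(-.037,0,.037):
    p=np.array(s['position'])+R.from_rotvec(s['ee_rot']).as_matrix()@[0,o,0];q=T[:3,:3]@p+T[:3,3];print(q[:2]/q[2]*[d['fx'],d['fy']]+[d['cx'],d['cy']])
t=grab('top');m,st=blob(t,(95,60,40),(130,255,255),(430,260,490,310));print('top',st,ray(t,st[0]+st[2]/2,st[1]+st[3]/2,.017))
E
```

```text
[ 0.49253335 -0.26606648  0.0688866 ] [ 3.13690848 -0.13953695  0.00629068] 0.8021000424736696
[[ 0.    -0.964 -0.266  0.072]
 [ 1.     0.    -0.     0.001]
 [ 0.    -0.266  0.964 -0.188]
 [ 0.     0.     0.     1.   ]]
[ 0.56352761 -0.27283685  0.25711479]
[281 215  87  85 947] 947
(array([ 0.4895552 , -0.26585224]), np.float64(0.025059488929276747)) ((490.3756408691406, -265.5870361328125), 26.91097068786621)
[245.80202565 287.60272269]
[324.52450453 287.61477213]
[403.24760811 287.62682166]
top [452 289  11  10  31] [ 0.46720446 -0.25392202  0.017     ]
```

View pics/w3.png

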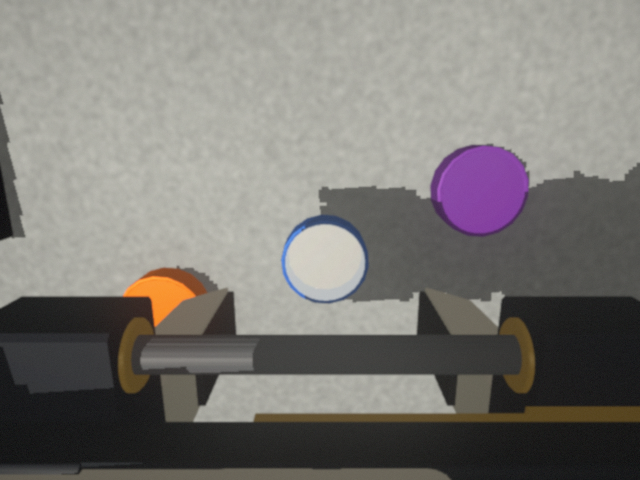

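The lid has not moved: it still measures (0.4896,-0.2659). The fingers must have closed above it, so I check the finger tips in the depth image.

```bash
python3 - <<'E'
from h import *
s=arm.observe();d=grab('wrist')
P=pts(d);Q=(P-np.array(s['position']))@R.from_rotvec(s['ee_rot']).as_matrix()
for u,v in[(225,298),(230,294),(228,320),(210,310),(190,330),(428,294),(435,320),(215,350),(200,400),(325,350),(325,260),(480,190)]: print((u,v),d['depth'][v,u].round(3),'tool mm',(Q[v,u]*1000).round(1),'world',P[v,u].round(3))
m=(np.abs(Q[...,1])<.07)&(Q[...,2]<.03)&(d['depth']>0)
g=Q[...,2][m&(P[...,2]>.03)];print('lowest nonbench tool z',np.percentile(g,[90,99,99.9]))
print(s['joints'])
E
```

```text
(225, 298) 0.162 tool mm [  9.9 -37.8 -36.7] world [ 0.504 -0.229  0.103]
(230, 294) 0.166 tool mm [  9.8 -36.8 -32.6] world [ 0.504 -0.229  0.099]
(228, 320) 0.16 tool mm [  2.8 -36.1 -41.2] world [ 0.497 -0.23   0.108]
(210, 310) 0.149 tool mm [ 10.9 -39.9 -50.2] world [ 0.505 -0.226  0.117]
(190, 330) 0.134 tool mm [ 10.9 -42.1 -65.6] world [ 0.505 -0.224  0.132]
(428, 294) 0.164 tool mm [ 10.6  40.  -34.5] world [ 0.498 -0.306  0.101]
(435, 320) 0.144 tool mm [  9.9  37.4 -56.2] world [ 0.497 -0.303  0.123]
(215, 350) 0.084 tool mm [  30.   -21.2 -112.5] world [ 0.523 -0.247  0.179]
(200, 400) 0.129 tool mm [ -7.  -37.4 -76.1] world [ 0.487 -0.227  0.143]
(325, 350) 0.084 tool mm [  30.     0.5 -112.4] world [ 0.521 -0.268  0.179]
(325, 260) 0.248 tool mm [-1.7  0.1 49.2] world [ 0.489 -0.265  0.017]
(480, 190) 0.238 tool mm [39.  86.7 49.8] world [ 0.522 -0.355  0.017]
lowest nonbench tool z [-0.10093671 -0.04025523 -0.03129392]
[ 0.39440115  0.47005236  0.00717031  1.88560407 -0.00458136  0.78570455
 -1.2555326 ]
```

The finger ends are about 32 mm behind the reported TCP: depth puts the tips at z≈0.099 when the reported z is 0.069. So they closed above the lid, and I now work with tip z = reported z + 0.032. I'll descend in steps and watch the force.

>>> jog_arm(rows=[[[0,0,-4],[0,0,0],0.8],[[0,0,-7],[0,0,0],0.8],[[0,0,-8],[0,0,0],0.8],[[0,0,-8.5],[0,0,0],0.8],[[0,0,-8.5],[0,0,0],0.8]])

```text
clock: 4.92
position: [0.4912, -0.2655, -0.0179]
ee_rot: [3.138, -0.139, 0.001]
force: [0.1, 0.5, 0.8]
width: 0.8
gripper_force: 0.0
```

```bash
python3 - <<'E'
from h import *
s=arm.observe();d=grab('wrist');print(s['position'],s['force'])
P=pts(d)
Q=(P-np.array(s['position']))@R.from_rotvec(s['ee_rot']).as_matrix()
for b in((160,280,240,400),(415,280,500,400)):
    x0,y0,x1,y1=b;q=Q[y0:y1,x0:x1].reshape(-1,3);p=P[y0:y1,x0:x1].reshape(-1,3);k=(abs(q[:,0])<.012)&(abs(q[:,1])<.045)&(abs(q[:,1])>.03)
    print(k.sum(),np.percentile(p[k,2],[1,5,50]))
E
```

```text
[ 0.49122163 -0.26545639 -0.01791759] [0.11552554 0.52832932 0.83074593]
3462 [-0.00084881 -0.00013546  0.04002235]
3179 [-7.51488422e-04 -7.14957193e-05  4.14558408e-02]
```

>>> jog_arm(rows=[[[0,0,-0.4],[0,0,0],0.8],[[0,0,-0.8],[0,0,0],0.8],[[0,0,-0.8],[0,0,0],0.65],[[0,0,-0.8],[0,0,0],0.5],[[0,0,-0.8],[0,0,0],0.4],[[0,0,-0.8],[0,0,0],0.4],[[0,0,-0.8],[0,0,0],0.4],[[0,0,-0.8],[0,0,0],0.4]], newtons=12)

```text
clock: 5.98
position: [0.491, -0.2654, -0.0262]
ee_rot: [3.138, -0.139, 0.0]
force: [-0.0, 0.5, 1.0]
width: 0.558
gripper_force: 12.0
```

Lid gripped: the opening is 0.558, or 51.4 mm. Lifting it and carrying it to just behind the dish.

>>> jog_arm(rows=[[[0,0,2],[0,0,0],0.4],[[0,0,6],[0,0,0],0.4],[[0,2,10],[0,0,0],0.4],[[0,6,14],[0,0,0],0.4],[[0,11,15],[0,0,0],0.4],[[0.5,17,15],[0,0,0],0.4],[[1,21.5,15],[0,0,0],0.4],[[1,21.5,15],[0,0,0],0.4]])

```text
clock: 6.98
position: [0.5012, -0.0459, 0.1239]
ee_rot: [-3.137, 0.129, -0.001]
force: [-0.2, -0.6, -0.7]
width: 0.562
gripper_force: 12.0
```

```bash
python3 - <<'E'
from h import *
s=arm.observe();print(s['position'],s['ee_rot'],s['width'],s['gripper_force'])
d=grab('wrist');save(d,'w4.png');np.savez('w4.npz',**d)
P=pts(d);ok=d['depth']>0
m=ok&(abs(P[...,2]-.04)<.003)&(np.hypot(P[...,0]-.568,P[...,1]+.044)<.035)
W=P[m][:,:2];print('rim pts',len(W),circ(W),cv2.minEnclosingCircle((W*1000).astype(np.float32)))
y,st=blob(d,(20,120,80),(35,255,255));q=P[y&ok];print('yellow',st,np.percentile(q,[2,50,98],axis=0))
E
```

```text
[ 0.50121303 -0.04587507  0.12387539] [-3.13735735e+00  1.28709250e-01 -5.07086377e-04] 0.5615387895594334 12.00020863674581
rim pts 1022 (array([ 0.57097549, -0.0408659 ]), np.float64(0.017586925603253686)) ((570.9006958007812, -40.73357009887695), 19.677438735961914)
yellow [ 400  407  240   15 2605] [[ 0.51837337 -0.1031241   0.24305555]
 [ 0.52020156 -0.0859934   0.24564381]
 [ 0.52220913 -0.06435181  0.24777282]]
```

View pics/w4.png

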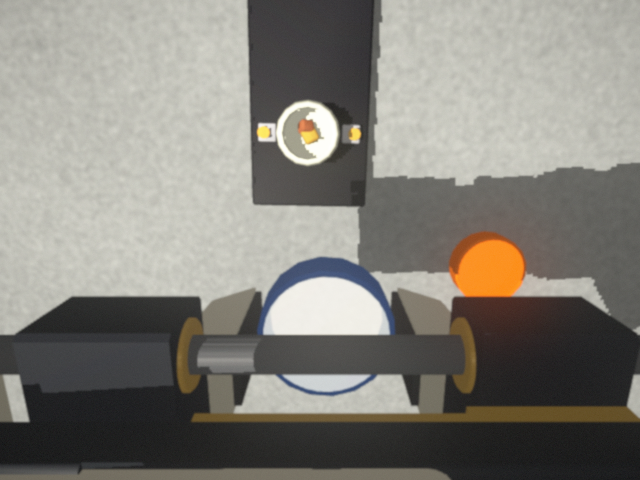

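The dish is at (308,133) with both clips beside it, and the held lid is level at (327,325). Next I measure the lid centre relative to the dish from this view.

```bash
python3 - <<'E'
from h import *
d=np.load('w4.npz');d={k:d[k] for k in d};s=arm.observe()
P=pts(d)
w=P[275:330,285:370].reshape(-1,3);z=np.median(w[:,2]);A=np.c_[w[:,:2]-w[:,:2].mean(0),np.ones(len(w))];print('top z',z,'slope',np.linalg.lstsq(A,w[:,2],rcond=None)[0])
# window edge in depth: points near top plane
m=(abs(P[...,2]-z)<.003)&(np.hypot(P[...,0]-.5,P[...,1]+.046)<.032)
W=P[m][:,:2];print(len(W),W.min(0),W.max(0),W.max(0)-W.min(0))
print(cv2.minEnclosingCircle((W*1000).astype(np.float32)))
m2,st=blob(d,(95,80,30),(130,255,255),(230,240,420,400));q=P[m2];print('lid bottom z',np.percentile(q[:,2],[1,5,95]))
c=max(cv2.findContours(m2.astype(np.uint8),0,1)[0],key=len)[:,0]
print('bottom contour pts', st)
# stand yaw from plate edges
k=(abs(P[...,2]-.014)<.003)&(P[...,0]>.50)&(d['img'].max(-1)<70);print(cv2.minAreaRect((P[k][:,:2]*1000).astype(np.float32)))
# post and collar from scene and top
for n,box in(('scene',(215,180,260,250)),('top',(365,180,400,215))):
    t=grab(n);m,st=blob(t,(18,120,80),(35,255,255),box);X=pts(t)[m&(t['depth']>0)];v,u=np.argwhere(m).mean(0)
    print(n,st,u,v,np.percentile(X,[5,50,95],axis=0).round(4).tolist());np.savez(n+'c.npz',T=t['T'],uv=[u,v],K=[t['fx'],t['fy'],t['cx'],t['cy']])
def r(n):
    z=np.load(n+'c.npz');f=z['K'];r=z['T'][:3,:3]@[(z['uv'][0]-f[2])/f[0],(z['uv'][1]-f[3])/f[1],1];return z['T'][:3,3],r/np.linalg.norm(r)
a,u=r('scene');b,v=r('top');t=np.linalg.lstsq(np.c_[u,-v],b-a,rcond=None)[0];print('collar tri',a+u*t[0],b+v*t[1])
E
```

```text
top z 0.16798708606383606 slope [ 0.62865992 -0.04797777  0.16842807]
9039 [ 0.4729525  -0.07636738] [ 0.52486897 -0.01769014] [0.05191647 0.05867723]
((503.6643981933594, -46.30378723144531), 30.721290588378906)
lid bottom z [0.15224248 0.1536201  0.16868249]
bottom contour pts [ 257  258  138   77 2319]
((587.4561157226562, -42.677574157714844), (78.9792709350586, 129.9283447265625), 84.15343475341797)
scene [233 216  11  12  87] 238.31034482758622 222.08045977011494 [[0.6641, -0.0589, 0.0867], [0.6786, -0.0447, 0.1095], [0.6859, -0.0391, 0.1141]]
top [377 195   3   5   9] 378.1111111111111 197.22222222222223 [[0.5385, -0.044, 0.1137], [0.5442, -0.0029, 0.5225], [0.6738, -0.0019, 0.5385]]
collar tri [ 0.67615474 -0.0469565   0.10605877] [ 0.67544469 -0.04605554  0.10574358]
```

Lid centre is at (0.499,-0.046), bottom at z 0.150. The dish is at (0.571,-0.041), so shift +7.2 and +0.55 cm. Seated corresponds to reported z≈0.000.

>>> jog_arm(rows=[[[3,0.3,0],[0,0,0],0.4],[[6,0.5,0],[0,0,0],0.4],[[7.2,0.55,0],[0,0,0],0.4],[[7.2,0.55,-2],[0,0,0],0.4],[[7.2,0.55,-5],[0,0,0],0.4],[[7.2,0.55,-8],[0,0,0],0.4],[[7.2,0.55,-9.5],[0,0,0],0.4],[[7.2,0.55,-9.5],[0,0,0],0.4]])

```text
clock: 8.12
position: [0.572, -0.0456, 0.028]
ee_rot: [3.138, -0.141, -0.003]
force: [-0.3, -0.4, -0.7]
width: 0.564
gripper_force: 12.0
```

```bash
python3 - <<'E'
from h import *
s=arm.observe();print(s['position'],s['force'],s['width'])
d=grab('scene');P=pts(d);save(d,'s5.png',(190,150,350,270),5)
m,st=blob(d,(100,80,30),(130,255,255),(240,160,330,260));q=P[m];print(st,np.percentile(q,[5,50,95],axis=0).round(4).tolist())
E
```

```text
[ 0.57195122 -0.0455557   0.02804008] [-0.31368067 -0.42772291 -0.73689916] 0.5640232544026339
[264 209  14  12  72] [[0.5817, -0.0593, 0.0535], [0.5911, -0.0349, 0.0639], [0.596, -0.0234, 0.0726]]
```

View pics/s5.png

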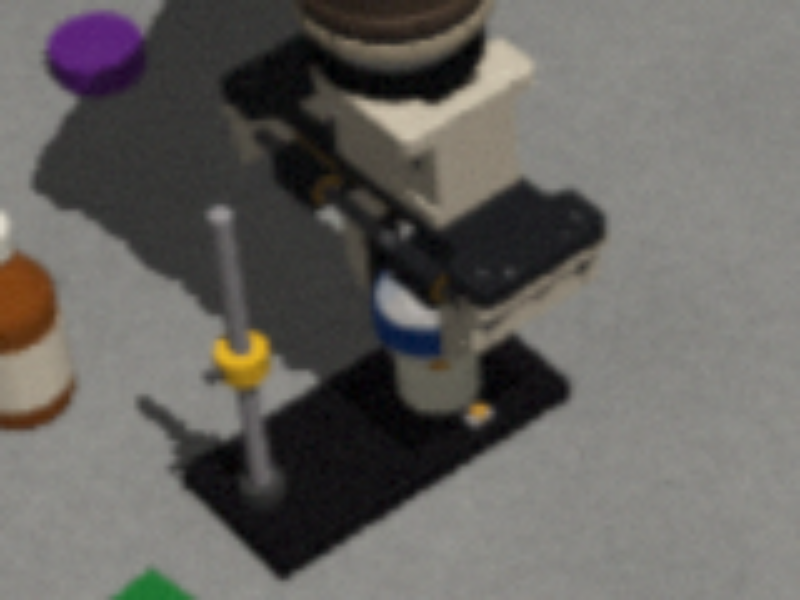

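The measured y (-0.0456) differs from the one I wanted (-0.0405), because the arm was not settled at the last look. I back off, let it settle and remeasure.

>>> jog_arm(rows=[[[0,0,4],[0,0,0],0.4],[[0,0.2,9],[0,0,0],0.4],[[-3,0.5,9.5],[0,0,0],0.4],[[-7,0.5,9.5],[0,0,0],0.4],[[-7,0.5,9.5],[0,0,0],0.4],[[-7,0.5,9.5],[0,0,0],0.4],[[-7,0.5,9.5],[0,0,0],0.4],[[-7,0.5,9.5],[0,0,0],0.4]])

```text
clock: 9.18
position: [0.5036, -0.0398, 0.1237]
ee_rot: [-3.138, 0.139, -0.0]
force: [-0.7, 0.3, -1.1]
width: 0.557
gripper_force: 12.0
```

```bash
cat > m.py <<'E'
from h import *
for i in range(2):
    s=arm.observe();print(s['position'],s['ee_rot'],np.abs(s['dq']).max())
    d=grab('wrist');P=pts(d);ok=d['depth']>0
    m=ok&(abs(P[...,2]-.04)<.003)&(np.hypot(P[...,0]-.57,P[...,1]+.042)<.035)
    W=P[m][:,:2];print('rim',circ(W),cv2.minEnclosingCircle((W*1000).astype(np.float32)))
    m2,st=blob(d,(95,80,30),(130,255,255),(230,230,420,400));z=np.median(P[280:330,300:350,2])
    u=st[0]+st[2]/2
    m=(abs(P[...,2]-z)<.003)&(np.hypot(P[...,0]-s['position'][0],P[...,1]-s['position'][1])<.034)
    W=P[m];print('lid top z',z,'x range',W[:,0].min(),W[:,0].max(),'centre',W[:,0].min()/2+W[:,0].max()/2,'y',ray(d,u,325,z)[1], st)
E
python3 m.py
```

```text
[ 0.50360694 -0.03976942  0.1237184 ] [-3.13845968e+00  1.39450300e-01 -3.56033079e-04] 0.006735743563192809
rim (array([ 0.5709978 , -0.04082291]), np.float64(0.017578490884060063)) ((570.9884033203125, -40.85184860229492), 19.58822250366211)
lid top z 0.16788380780779555 x range 0.47531283888728154 0.5274586473425805 centre 0.501385743114931 y -0.04066505720365597 [ 257  258  138   77 2308]
[ 0.50340501 -0.03977604  0.12361641] [-3.13848576e+00  1.39366438e-01  7.43283487e-05] 0.00778335624213778
rim (array([ 0.57098269, -0.040825  ]), np.float64(0.017573366416851404)) ((570.9307250976562, -40.78052520751953), 19.77259635925293)
lid top z 0.16775557103973177 x range 0.4748602401244919 0.5270513342796456 centre 0.5009557872020687 y -0.040670019333806026 [ 257  258  138   77 2313]
```

Settled: dish (0.5710,-0.0408), lid (0.5012,-0.0407). Shift is +7.0 cm in x and 0 in y.

>>> jog_arm(rows=[[[3.5,0,0],[0,0,0],0.4],[[7,0,0],[0,0,0],0.4],[[7,0,-2],[0,0,0],0.4],[[7,0,-6],[0,0,0],0.4],[[7,0,-10],[0,0,0],0.4],[[7,0,-11],[0,0,0],0.4],[[7,0,-11.4],[0,0,0],0.4],[[7,0,-11.6],[0,0,0],0.4]])

```text
clock: 10.28
position: [0.574, -0.0398, 0.0089]
ee_rot: [-3.138, 0.139, -0.003]
force: [-0.3, -0.9, -0.2]
width: 0.559
gripper_force: 12.0
```

>>> jog_arm(rows=[[[0,0,-0.1],[0,0,0],0.4],[[0,0,-0.2],[0,0,0],0.4],[[0,0,-0.3],[0,0,0],0.4],[[0,0,-0.4],[0,0,0],0.4],[[0,0,-0.5],[0,0,0],0.4],[[0,0,-0.5],[0,0,0],0.4]])

```text
clock: 11.02
position: [0.5728, -0.0398, 0.0026]
ee_rot: [3.138, -0.139, -0.0]
force: [-0.2, 0.2, -0.4]
width: 0.562
gripper_force: 12.0
```

>>> jog_arm(rows=[[[0,0,-0.1],[0,0,0],0.4],[[0,0,-0.2],[0,0,0],0.4],[[0,0,-0.25],[0,0,0],0.4],[[0,0,-0.25],[0,0,0],0.4]])

```text
clock: 11.52
position: [0.5729, -0.0398, 0.0002]
ee_rot: [3.138, -0.139, -0.0]
force: [0.2, 0.3, -0.7]
width: 0.557
gripper_force: 12.0
```

>>> jog_arm(rows=[[[0,0,-0.05],[0,0,0],0.4],[[0,0,-0.1],[0,0,0],0.4],[[0,0,-0.15],[0,0,0],0.4],[[0,0,-0.15],[0,0,0],0.4]])

```text
clock: 12.02
position: [0.5731, -0.0398, -0.0005]
ee_rot: [3.138, -0.139, 0.001]
force: [-3.1, -0.1, 9.4]
width: 0.563
gripper_force: 12.0
```

Contact with 9.4 N at reported z -0.0005, which is the seated height. I ease off, release and rise.

>>> jog_arm(rows=[[[0,0,0.1],[0,0,0],0.4],[[0,0,0.1],[0,0,0],0.4],[[0,0,0.1],[0,0,0],0.6],[[0,0,0.1],[0,0,0],0.7],[[0,0,0.1],[0,0,0],0.8],[[0,0,0.1],[0,0,0],0.8],[[0,0,0.1],[0,0,0],0.8],[[0,0,0.5],[0,0,0],0.8]])

```text
clock: 13.02
position: [0.5727, -0.0398, 0.0037]
ee_rot: [3.138, -0.139, -0.001]
force: [-0.2, 0.0, -0.2]
width: 0.802
gripper_force: 0.0
```

>>> jog_arm(rows=[[[0,0,3],[0,0,0],0.8],[[0,0,8],[0,0,0],0.8],[[0,0,13],[0,0,0],0.8],[[-3,0,14],[0,0,0],0.8],[[-7,0,14],[0,0,0],0.8],[[-7,0,14],[0,0,0],0.8],[[-7,0,14],[0,0,0],0.8]])

```text
clock: 13.9
position: [0.5036, -0.0398, 0.1442]
ee_rot: [-3.138, 0.139, -0.002]
force: [-0.0, 0.4, 0.5]
width: 0.797
gripper_force: 0.0
```

```bash
python3 - <<'E'
from h import *
s=arm.observe();print(s['position'],s['ee_rot'])
d=grab('wrist');save(d,'w6.png');P=pts(d)
m,st=blob(d,(95,80,30),(130,255,255),(200,50,420,280));print(st)
u,v=int(st[0]+st[2]/2),int(st[1]+st[3]/2);w=P[v-14:v+15,u-14:u+15].reshape(-1,3);A=np.c_[w[:,:2]-w[:,:2].mean(0),np.ones(len(w))];print('top z/slope',np.linalg.lstsq(A,w[:,2],rcond=None)[0])
c=max(cv2.findContours(m.astype(np.uint8),0,1)[0],key=len)[:,0];W=np.array([ray(d,*x,.043)[:2] for x in c]);print(cv2.minEnclosingCircle((W*1000).astype(np.float32)))
t=grab('top')
for n,t,box in(('scene',grab('scene'),(215,180,260,250)),('top',t,(365,190,400,215))):
    im=t['img'].astype(int);m,st=blob(t,(18,120,80),(35,255,255),box);X=pts(t)[m&(t['depth']>0)];v,u=np.argwhere(m).mean(0)
    print(n,st,u,v,np.percentile(X,[5,50,95],axis=0).round(4).tolist());np.savez(n+'c.npz',T=t['T'],uv=[u,v],K=[t['fx'],t['fy'],t['cx'],t['cy']])
def r(n):
    z=np.load(n+'c.npz');f=z['K'];r=z['T'][:3,:3]@[(z['uv'][0]-f[2])/f[0],(z['uv'][1]-f[3])/f[1],1];return z['T'][:3,3],r/np.linalg.norm(r)
a,u=r('scene');b,v=r('top');t=np.linalg.lstsq(np.c_[u,-v],b-a,rcond=None)[0];print('collar tri',a+u*t[0],b+v*t[1])
E
```

```text
[ 0.50362177 -0.03978741  0.14422996] [-3.13844986e+00  1.39410745e-01 -1.98902018e-03]
[ 278   95   78   83 1029]
top z/slope [ 0.19085052 -0.28684587  0.04532921]
((570.7900390625, -40.33921813964844), 26.498565673828125)
scene [233 216  11  12  86] 238.30232558139534 222.1046511627907 [[0.6636, -0.0606, 0.0884], [0.6784, -0.0458, 0.1097], [0.6856, -0.0386, 0.1134]]Traceback (most recent call last):
  File "<stdin>", line 9, in <module>
  File "h.py", line 25, in blob
    n,l,s,c=cv2.connectedComponentsWithStats(q);i=1+np.argmax(s[1:,4]);return (l==i),s[i]
                                                    ~~~~~~~~~^^^^^^^^^
    return _wrapfunc(a, 'argmax', axis=axis, out=out, **kwds)
    return bound(*args, **kwds)
ValueError: attempt to get argmax of an empty sequence
```

View pics/w6.png

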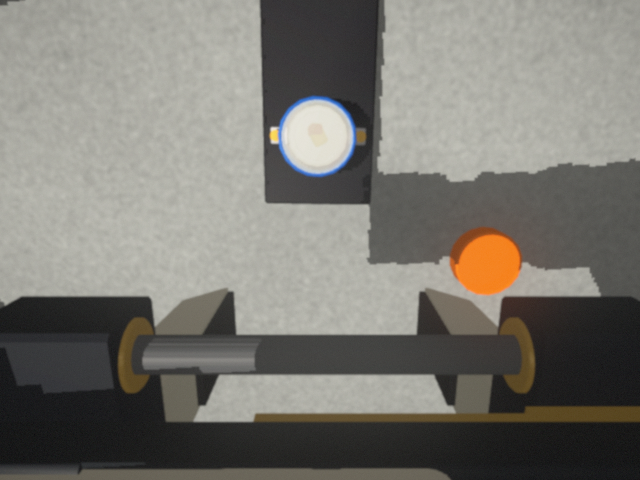

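```bash
python3 - <<'E'
from h import *
d=grab('wrist');P=pts(d)
m,st=blob(d,(95,80,30),(130,255,255),(200,50,420,280));q=P[m]
print((P[110:165:9,290:345:9,2]*1000).round(1))
C=np.array([.571,-.0405]);a=np.degrees(np.arctan2(q[:,1]-C[1],q[:,0]-C[0]))
for k in range(-180,180,45):
    z=q[(a>=k)&(a<k+45)][:,2];print(k,len(z),np.percentile(z,[50,80,95]).round(4))
w=P[100:170,280:355].reshape(-1,3);w=w[(abs(w[:,2]-.044)<.004)];A=np.c_[w[:,:2]-C,np.ones(len(w))];print(len(w),np.linalg.lstsq(A,w[:,2],rcond=None)[0])
# collar: triangulate by scene ray meeting vertical post axis at 105 mm along stand x
t=grab('scene');mm,s2=blob(t,(18,120,80),(35,255,255),(215,180,260,250));v,u=np.argwhere(mm).mean(0)
p=pts(d);yaw=np.radians(-5.5)
A0=np.array([.571+.105*np.cos(yaw),-.0408+.105*np.sin(yaw)]);o=t['T'][:3,3]
r=ray(t,u,v,.1)-o;k=((A0-o[:2])@r[:2])/(r[:2]@r[:2]);print('collar',A0,o+r*k)
for z in(.1,.104,.108,.112,.116): print(z,ray(t,u,v,z)[:2]-A0)
E
```

```text
[[ 44.1  43.1  44.3  43.8  44.7  43.6  45.1]
 [ 44.5  44.6  44.5  43.4  43.1  44.8  44.1]
 [ 44.5  43.8  44.3  44.7  43.7  43.6  43.5]
 [ 45.   42.6  44.3  45.3  44.9  44.8  43.4]
 [ 43.1  43.7  43.1  44.   44.8  43.4  45.3]
 [ 44.2  43.   43.6  44.8  44.1  44.   45.2]
 [331.7  42.7  43.7  43.   43.2  44.5  43. ]]
-180 127 [0.0438 0.0444 0.0449]
-135 116 [0.0439 0.0444 0.0449]
-90 147 [0.0436 0.0445 0.0453]
-45 148 [0.0437 0.0444 0.0451]
0 140 [0.0433 0.0443 0.0451]
45 114 [0.0434 0.0444 0.0449]
90 122 [0.0436 0.0445 0.045 ]
135 118 [0.0436 0.0444 0.0451]
4605 [ 0.00075223 -0.00020956  0.04398821]
collar [ 0.6755166 -0.0508638] [ 0.67409941 -0.04986092  0.10238696]
0.1 [-0.00275331 -0.00088521]
0.104 [-0.00051427  0.00227881]
0.108 [0.00172476 0.00544283]
0.112 [0.0039638  0.00860684]
0.116 [0.00620284 0.01177086]
```

The lid is level at z 44 mm all round, so it is seated. Next, one look from above for the collar height.

>>> jog_arm(rows=[[[2,0,4],[0,0,0],0.8],[[6,0,8],[0,0,0],0.8],[[9,0,8],[0,0,0],0.8],[[9,0,8],[0,0,0],0.8],[[9,0,8],[0,0,0],0.8],[[9,0,8],[0,0,0],0.8]])

```text
clock: 14.9
position: [0.592, -0.0399, 0.2234]
ee_rot: [3.138, -0.14, -0.002]
force: [-0.9, 0.1, -0.1]
width: 0.8
gripper_force: 0.0
```

```bash
python3 - <<'E'
from h import *
s=arm.observe();print(s['position'])
d=grab('wrist');P=pts(d)
m,st=blob(d,(18,120,80),(35,255,255),(200,0,450,280));q=P[m&(d['depth']>0)];print(st)
r=q[np.hypot(q[:,0]-.6755,q[:,1]+.0509)<.02];print(len(q),len(r));h,e=np.histogram(r[:,2],bins=np.arange(.07,.16,.003));print([(round(a,3),int(b)) for a,b in zip(e,h) if b])
t=r[r[:,2]>np.percentile(r[:,2],60)];print(t.mean(0),circ(t[:,:2]),cv2.minEnclosingCircle((t[:,:2]*1000).astype(np.float32)))
E
```

```text
[ 0.59199559 -0.03989651  0.22338346]
[312  91  38  38 718]
717 712
[(np.float64(0.103), 1), (np.float64(0.106), 3), (np.float64(0.109), 322), (np.float64(0.112), 278), (np.float64(0.115), 1), (np.float64(0.121), 1), (np.float64(0.124), 3), (np.float64(0.127), 1), (np.float64(0.13), 1), (np.float64(0.133), 1), (np.float64(0.139), 3), (np.float64(0.142), 1)]
[ 0.67273895 -0.0507801   0.11482009] (array([ 0.67562405, -0.05159   ]), np.float64(0.009116141864517513)) ((675.326416015625, -51.6633415222168), 11.749222755432129)
```

Collar top is at 0.112, so the focal height is about 0.105. Now to the loupe.

>>> jog_arm(rows=[[[-2,5,0],[0,0,7],0.6],[[-4,11,0],[0,0,15],0.6],[[-5,17,0],[0,0,22],0.6],[[-7,23,-1],[0,0,29.5],0.6],[[-8.6,29,-4],[0,0,29.5],0.6],[[-8.6,32.3,-7],[0,0,29.5],0.6],[[-8.6,32.3,-7],[0,0,29.5],0.6],[[-8.6,32.3,-7],[0,0,29.5],0.6]])

```text
clock: 15.95
position: [0.5071, 0.2822, 0.154]
ee_rot: [3.07, 0.663, -0.0]
force: [-0.6, 0.1, 0.6]
width: 0.599
gripper_force: 0.0
```

>>> jog_arm(rows=[[[0,0,0],[0,0,0],0.6],[[0,0,0],[0,0,0],0.6]])

```text
clock: 16.2
position: [0.5077, 0.2822, 0.1546]
ee_rot: [3.071, 0.661, 0.002]
force: [0.4, -0.5, 0.9]
width: 0.603
gripper_force: 0.0
```

```bash
python3 - <<'E'
from h import *
s=arm.observe();print(s['position'],s['ee_rot']);M=R.from_rotvec(s['ee_rot']).as_matrix();print('tool x',np.degrees(np.arctan2(M[1,0],M[0,0])))
d=grab('wrist');save(d,'w7.png');P=pts(d)
h=cv2.cvtColor(d['img'],cv2.COLOR_RGB2HSV);k=((h[...,0]<6)|(h[...,0]>174))&(h[...,1]>150)&(h[...,2]>50)&(abs(P[...,2]-.034)<.003)
W=P[k];print(len(W),np.median(W[:,2]));print(cv2.minAreaRect((W[:,:2]*1000).astype(np.float32)),cv2.fitLine(W[:,:2].astype(np.float32),cv2.DIST_L2,0,.01,.01).ravel())
g=(P[...,2]>.026)&(P[...,2]<.0345)&(d['img'].max(-1)<90)&(np.hypot(P[...,0]-.579,P[...,1]-.316)<.045)
c=cv2.minEnclosingCircle((P[g][:,:2]*1000).astype(np.float32));print('ring',g.sum(),c,circ(P[g][:,:2]),np.percentile(P[g][:,2],[5,50,95]))
E
```

```text
[0.50772092 0.28219172 0.15458137] [3.07118060e+00 6.61304029e-01 2.12312967e-03]
tool x 24.30343989972012
2450 0.03393778798670968
((492.6041259765625, 278.5098876953125), (104.22046661376953, 13.662029266357422), 24.451929092407227) [0.911188   0.41199082 0.49481297 0.2793255 ]
ring 473 ((583.8522338867188, 317.42950439453125), 30.321128845214844) (array([0.58325446, 0.31760226]), np.float64(0.028838751970494302)) [0.03022792 0.03168156 0.03297813]
```

View pics/w7.png

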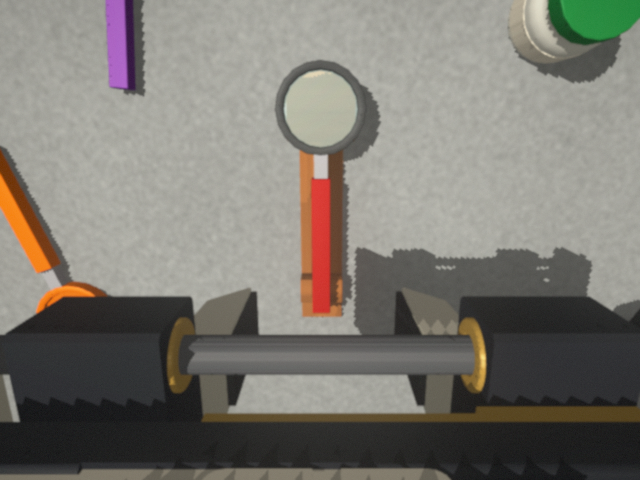

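Handle centre is (0.4926,0.2785) at 24.45°, with length and width matching the description. The grip point is therefore (0.511,0.287). Descending.

>>> jog_arm(rows=[[[0.35,0.5,-4],[0,0,0],0.6],[[0.35,0.5,-9],[0,0,0],0.6],[[0.35,0.5,-13],[0,0,0],0.6],[[0.35,0.5,-15],[0,0,0],0.6],[[0.35,0.5,-16.5],[0,0,0],0.6],[[0.35,0.5,-17.4],[0,0,0],0.6],[[0.35,0.5,-17.6],[0,0,0],0.6],[[0.35,0.5,-17.6],[0,0,0],0.6]])

```text
clock: 17.25
position: [0.5108, 0.2884, -0.0217]
ee_rot: [-3.07, -0.664, -0.001]
force: [0.4, 0.7, -0.3]
width: 0.601
gripper_force: 0.0
```

>>> jog_arm(rows=[[[0,0,0],[0,0,0],0.4],[[0,0,0],[0,0,0],0.3],[[0,0,0],[0,0,0],0.2],[[0,0,0],[0,0,0],0.1],[[0,0,0],[0,0,0],0.05],[[0,0,0],[0,0,0],0.05],[[0,0,0],[0,0,0],0.05],[[0,0,0],[0,0,0],0.05]], newtons=30)

```text
clock: 18.25
position: [0.5104, 0.2882, -0.0222]
ee_rot: [3.07, 0.664, -0.0]
force: [0.1, -0.9, 1.3]
width: 0.144
gripper_force: 30.0
```

Handle gripped: 13.2 mm at 30 N. Lifting and carrying it across.

>>> jog_arm(rows=[[[0,0,1],[0,0,0],0.05],[[0,0,3],[0,0,0],0.05],[[0,0,6],[0,0,0],0.05],[[0,0,9.5],[0,0,0],0.05],[[0,0,12.5],[0,0,0],0.05],[[0,-1.5,14],[0,0,-2],0.05],[[0,-4,14],[0,0,-5],0.05],[[-0.5,-8,14],[0,0,-9],0.05]])

```text
clock: 19.25
position: [0.5048, 0.2058, 0.1166]
ee_rot: [3.113, 0.415, -0.002]
force: [0.5, -1.3, -1.6]
width: 0.146
gripper_force: 30.0
```

>>> jog_arm(rows=[[[-0.2,-4,0],[0,0,-4],0.05],[[-0.4,-8,0],[0,0,-8],0.05],[[-0.6,-12,0],[0,0,-12],0.05],[[-0.9,-16,0],[0,0,-16],0.05],[[-1.1,-20,0],[0,0,-19],0.05],[[-1.4,-23,0],[0,0,-20.5],0.05],[[-1.4,-24.2,0],[0,0,-20.5],0.05],[[-1.4,-24.2,0],[0,0,-20.5],0.05]])

```text
clock: 20.25
position: [0.4906, -0.0349, 0.1171]
ee_rot: [3.138, -0.143, -0.002]
force: [-0.2, -0.0, -1.5]
width: 0.154
gripper_force: 30.0
```

>>> jog_arm(rows=[[[0,0,0],[0,0,0],0.05],[[0,0,0],[0,0,0],0.05],[[0,0,0],[0,0,0],0.05]])

```text
clock: 20.62
position: [0.4915, -0.033, 0.1177]
ee_rot: [-3.138, 0.137, 0.0]
force: [-0.5, 0.8, -1.2]
width: 0.149
gripper_force: 30.0
```

```bash
cat > l.py <<'E'
from h import *
s=arm.observe();print(s['position'],s['ee_rot'],s['width'],s['gripper_force']);M=R.from_rotvec(s['ee_rot']).as_matrix();print('tool x',np.degrees(np.arctan2(M[1,0],M[0,0])))
d=grab('wrist');P=pts(d)
h=cv2.cvtColor(d['img'],cv2.COLOR_RGB2HSV);k=((h[...,0]<6)|(h[...,0]>174))&(h[...,1]>150)&(h[...,2]>50)&(P[...,2]>.07);k[300:]=False
W=P[k];W=W[abs(W[:,2]-np.median(W[:,2]))<.008];f=cv2.fitLine(W.astype(np.float32),cv2.DIST_L2,0,.01,.01).ravel();print('handle top z',np.median(W[:,2]),'dir',f[:3]*np.sign(f[0]))
# ring + lens: everything at loupe height ahead of the handle
p0=np.array(s['position'])+M[:,0]*.08
e=np.stack([(P[...,0]-p0[0]),(P[...,1]-p0[1])],-1);z0=np.median(W[:,2])
g=(np.hypot(e[...,0],e[...,1])<.042)&(abs(P[...,2]-z0)<.015)&(d['depth']>0)&(d['img'].max(-1)<100)
G=P[g];A=np.c_[G[:,:2]-G[:,:2].mean(0),np.ones(len(G))]
print('ring n',len(G),'encl',cv2.minEnclosingCircle((G[:,:2]*1000).astype(np.float32)),'fit',circ(G[:,:2]));print('z',np.percentile(G[:,2],[5,50,95]))
for i in range(3):
    r=G[:,2]-A@(c:=np.linalg.lstsq(A,G[:,2],rcond=None)[0]);G,A=G[abs(r)<2*r.std()],A[abs(r)<2*r.std()]
print('plane slope deg',np.degrees(c[:2]),c[2])
save(d,__import__('sys').argv[1])
E
python3 l.py w8.png
```

```text
[ 0.49148833 -0.03301587  0.11771169] [-3.13845756e+00  1.37259887e-01  2.53397099e-05] 0.1490246228126907 29.999460875988007
tool x -5.00844986530522
handle top z 0.17391399307305846 dir [ 0.62935716 -0.7771162  -0.        ]
ring n 1592 encl ((570.953369140625, -41.824161529541016), 31.785301208496094) fit (array([ 0.57114432, -0.04127828]), np.float64(0.026535560978195774))
z [0.16922393 0.17074468 0.17222913]
plane slope deg [0.47439138 0.78055736] 0.17076610946748988
```

View pics/w8.png

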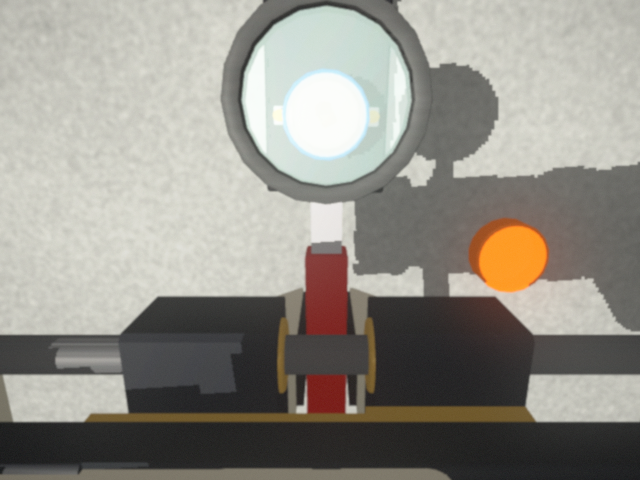

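The loupe is held level (slope under 1°). The ring is centred over the lid at (0.571,-0.0418), and the lens is now at about 0.165. Lowering 6.0 cm to 0.105.

>>> jog_arm(rows=[[[0,0.05,-0.7],[0,0,0],0.05],[[0,0.05,-1.7],[0,0,0],0.05],[[0,0.05,-2.7],[0,0,0],0.05],[[0,0.05,-3.7],[0,0,0],0.05],[[0,0.05,-4.7],[0,0,0],0.05],[[0,0.05,-5.5],[0,0,0],0.05],[[0,0.05,-6],[0,0,0],0.05],[[0,0.05,-6],[0,0,0],0.05]])

```text
clock: 21.68
position: [0.4913, -0.0333, 0.0574]
ee_rot: [3.138, -0.14, -0.001]
force: [-0.5, 0.4, -0.8]
width: 0.146
gripper_force: 30.0
```

>>> jog_arm(rows=[[[0,0,0],[0,0,0],0.05],[[0,0,0],[0,0,0],0.05],[[0,0,0],[0,0,0],0.05],[[0,0,0],[0,0,0],0.05],[[0,0,0],[0,0,0],0.05],[[0,0,0],[0,0,0],0.05]])

```text
clock: 22.42
position: [0.4914, -0.0333, 0.0577]
ee_rot: [3.138, -0.139, -0.0]
force: [-0.8, 0.2, -1.3]
width: 0.148
gripper_force: 30.0
```

```bash
python3 l.py w9.png; python3 -c "
from h import *
s=arm.observe();print(s['clock'],s['force'],abs(np.array(s['dq'])).max())
t=grab('scene');m,st=blob(t,(18,120,80),(35,255,255),(215,180,260,250));print('collar',st,np.argwhere(m).mean(0))"
```

```text
[ 0.49137765 -0.03333553  0.05772878] [ 3.13843870e+00 -1.39412183e-01 -1.36114321e-04] 0.14785622753477115 29.999493956565857
tool x -5.086913006297584
handle top z 0.11392930194355569 dir [ 0.7854603  -0.61891204  0.        ]
ring n 1463 encl ((568.8582763671875, -45.18598937988281), 31.610000610351562) fit (array([ 0.57003838, -0.0422977 ]), np.float64(0.027371617293705155))
z [0.10937058 0.11081841 0.11224883]
plane slope deg [-0.01270681  0.53918807] 0.1108142018753654
22.475 [-0.5160366   0.0990304  -2.10471723] 0.0022665237050635526
collar [233 216  11  12  86] [222.10465116 238.30232558]
```

The lens is at 0.105, level and steady, and the collar has not moved. Handing in.

```bash
python3 -c "
from cell import arm
print(arm.sign_off())"
```

```text
the job is handed in; nothing more can be done
None
```

I handed the job in at about 22.5 s: the blue lid sits level on the dish rim and is released, and the red-handled loupe is held steady and level over the dish with its lens at 0.105 m, the collar height.

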